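Brush out the mug and hang the utensils back on the crowded hook rack

ROBOT

A 7-joint arm with a two-finger parallel gripper is mounted at the origin on a cart in front of the work surface, level with it; the furniture and walls round the work are solid. World frame = base frame: x ahead of the robot, y to its left, z up, the work surface at z = 0. Lengths are in m, angles in degrees, forces in N, time in s.
With the tool pointing down it reaches from about 0.425 to 0.925 m from the base axis. Payload 6.8 kg.
Tool frame: the origin (TCP) lies between the finger pads; the fingertips stand r.finger_overhang ahead of it and the grasp point (between the pads) lies 5 mm behind it (r.finger_overhang is the distance from the TCP to the fingertips, in m); z points along the fingers, y is the line along which they close (so a half turn about z gives the same grasp; the last joint's range is limited). The gripper opens to 88 mm and grips with 3 to 60 N. Pads are 20 mm wide; open, the fingers measure 115 mm over their backs; the gripper's body (75 mm by 178 mm) begins 61 mm behind the grasp point.
Start: joints at [69.494, 27.33, 1.283, 89.118, -0.659, 63.558, -4.761], TCP at [0.167, -0.654, 0.237] pointing down, gripper open.
Joint ranges: [-169.35, 169.35], [-19.33, 120.38], [-80.79, 83.38], [13.8, 139.57], [-78.32, 258.32], [9.67, 109.79], [-169.56, 169.56]. Speed limits (degrees/s): [136.94, 136.94, 180, 180, 180, 180, 180].

INTERFACE

Orientations are given as a 3x3 rotation matrix whose columns are the frame's x, y, z axes.
In Python, from rig import sensors, vision, job, r gives the robot as it stands.
- The arm moves only by the shell command python3 -m pendant 'ROWS' [OPENING] [FORCE]. ROWS is text: rows parted by semicolons, each of 6 numbers parted by spaces: the shift along the tool's x, y, z in mm, then the turn, a rotation vector about the tool's x, y, z in degrees. A call has 1 to 20 rows; each row shifts and turns the commanded pose from where the row before left it, along the tool's axes as they then stand; what a row does not reach is not made up. A row lasts 1/12 s, in which the tool goes at most 41.7 mm and 7.16 degrees, less where a joint would pass 70% of its speed; a pose out of reach is approached as far as the arm can. A call is refused whole if a number of a shift passes 41.7 or a number of a turn 7.16, either way. A call with a gripper value outside its range is refused whole. OPENING is the closure, from 0 (fully open) to 1 (shut), set as the call begins (- or left out, the last holds). The fingers move at their own pace and stop on an object; FORCE is the grip in N (left out, the last holds). Time passes only in rows, so rows that do not move let the fingers close. It gives the time, the measured TCP pose, the force and the opening at its end, in the units of the state.
- sensors.get_state(): the state, without advancing time (a new reading comes with each control period).
- vision.get_image(name): name is "side" or "top"; returns the picture (480x640x3 uint8, blue, green, red); there is no depth.
- vision.camera_info(name): a dict with "camera_matrix" (3x3 intrinsics, pixels), "dist_coeffs" ([k1, k2, p1, p2, k3] as OpenCV has them; the pictures are not rectified), "T" (4x4, takes a point from camera to world coordinates). Camera axes: x right, y up, looking along -z (the intrinsics and any distortion apply to the point x, -y, -z); pixel columns grow to the right and rows downward; lengths in m; the calibration is good to about 2 mm. A picture is of the moment at which its call begins. camera_info takes no time and is no camera call.
- job.finish_job(): hands the job in, once; it reports no verdict.
The state is a dict: "clock": time; "q": joint angles; "qd": joint speeds; "joint_torque": joint torques, N m; "tcp_pos": TCP position; "ee_rot": TCP orientation; "wrist_force": force on the tool from outside, world axes, zero at the start; "wrist_torque": the same for the moment, N m; "grip_width": finger opening in m.
Only numpy, scipy, OpenCV 4.12 (cv2) and the standard library are available. Lean on these libraries where they do the work, as an engineer would, in place of code of your own. Each camera call takes 0.05 s, during which the arm holds its last target. There are 200 camera calls.

TASK

Take the long brush from the draining block and brush out the inside of the purple mug: three full strokes, each down to the bottom and up again to about the rim, keeping the mug upright. Then hang up the brush and every other utensil from the draining block, each on a free double hook of the rack with its collar resting on the two prongs, without knocking the utensils that already hang there. The mug stays standing on the table; leave the ring cutter and the small bowl alone.

Things in the scene. Friction and masses are not known exactly. Their poses are not given: they have to be found in the camera images.
- brush: Long brush, firm round bristle head 37 mm across, 82 mm long. Starts head down in a well of the draining block. 228 mm long, 0.07 to 0.21 kg. Origin: centre of the head's flat lower end; z runs up to the handle's end. 10 mm round stem; collar 36 mm across, 8 mm thick, its underside 140 mm above the origin; round wooden handle 25 mm across from 148 to 228 mm, the end to hold from above.
- tamper: Steel tamper: plain cylindrical head 38 mm across, about 30 mm high. Starts in a well of the draining block. 228 mm long, 0.07 to 0.21 kg. Origin: centre of the head's flat lower end; z runs up to the handle's end. 10 mm round stem; collar 36 mm across, 8 mm thick, its underside 140 mm above the origin; round wooden handle 25 mm across from 148 to 228 mm, the end to hold from above. May be absent.
- dipper: Wooden dipper: ribbed cylindrical head 37 mm across, 60 mm high. Starts in a well of the draining block. 228 mm long, 0.07 to 0.21 kg. Origin: centre of the head's flat lower end; z runs up to the handle's end. 10 mm round stem; collar 36 mm across, 8 mm thick, its underside 140 mm above the origin; round wooden handle 25 mm across from 148 to 228 mm, the end to hold from above. May be absent.
- whisk: Small wire whisk: pear-shaped rigid wire head 36 mm across, 80 mm high. Starts in a well of the draining block. 228 mm long, 0.07 to 0.21 kg. Origin: centre of the head's flat lower end; z runs up to the handle's end. 10 mm round stem; collar 36 mm across, 8 mm thick, its underside 140 mm above the origin; round wooden handle 25 mm across from 148 to 228 mm, the end to hold from above. May be absent.
- drainer: White draining block, fixed, 80 x 320 x 46 mm; origin in the middle of its underside; its long side is its y axis. Four square wells 44 mm wide and 40 mm deep (floor 6 mm above the origin) at y = -0.12, -0.04, 0.04, 0.12 m.
- rack: Hook rack, fixed to the table: a wooden board (430 mm wide, its top at 190 mm, its face 40 mm behind the line of hook points) on two steel feet, carrying six double hooks side by side. Origin on the table below the middle of the line of hook points; y runs along the board; x points away from the robot, into the board.
- hook_0 (a point): Hook 0 of 0 to 5 (70 mm apart, numbered to +y): the point midway between its prongs, level with their tops (z 175 mm), where a hanging stem belongs. Prongs along the rack's x, 8 mm thick, 18 mm apart inside, joined 14 mm behind this point, open to -x; tips 40 mm in front rise 13 mm. A hung utensil's collar rests on both prongs behind the tips; its origin is then 35 mm above the table.
- hook_1 (a point): Hook 1, the same as hook 0; 70 mm farther along the rack's y.
- hook_2 (a point): Hook 2, the same as hook 0; 140 mm farther along the rack's y.
- hook_3 (a point): Hook 3, the same as hook 0; 210 mm farther along the rack's y.
- hook_4 (a point): Hook 4, the same as hook 0; 280 mm farther along the rack's y.
- hook_5 (a point): Hook 5, the same as hook 0; 350 mm farther along the rack's y.
- hung_paddle: Utensil that may already hang on the rack at the start (two of the four do, the others are absent): wooden paddle, flat head 46 mm wide, 75 mm high. Same stem, collar, handle and origin as the brush.
- hung_turner: Utensil that may already hang on the rack at the start (two of the four do, the others are absent): slotted steel turner, flat head 44 mm wide, 75 mm high. Same stem, collar, handle and origin as the brush.
- hung_disc: Utensil that may already hang on the rack at the start (two of the four do, the others are absent): steel press disc, round flat head 44 mm across, 5 mm thick. Same stem, collar, handle and origin as the brush.
- hung_stick: Utensil that may already hang on the rack at the start (two of the four do, the others are absent): dark wooden pestle, round head 30 mm across, 80 mm high. Same stem, collar, handle and origin as the brush.
- mug: Purple plastic mug with a handle, loose, upright, 89 mm high, 82 mm across at the rim, about 0.3 kg. Origin on its underside, 14.5 mm off the middle of the bowl towards the handle (its -y side); z up.
- mug_bore (a point): The middle of the mug's inner floor, 8 mm above the table. The bore is about 56 mm wide at the floor and 66 mm at the rim.
- ring_cutter: Bystander: steel ring 67 mm across, 28 mm high, on the table left of the mug; origin under its middle. Leave alone.
- small_bowl: Bystander: small bowl 117 mm across, 45 mm high; origin under its middle. Leave alone.
Mind the look-alikes: they are no part of the job. What is shaped like the dipper but orange is not meant.

How it is judged (in metres and radians):
On the way, in this order (a step that is already met when the one before it is completed fails the run):
1. the brush is at the bottom of the mug (its end less than 24 mm above the mug's underside, within 22 mm of the middle) (horizontal distance between brush and mug_bore below 0.022 m and z of brush in the frame of mug below 0.024 m), for 0.1 s.
2. the brush is drawn up in the mug (its end more than 55 mm above the mug's underside) (horizontal distance between brush and mug_bore below 0.022 m and z of brush in the frame of mug above 0.055 m), for 0.1 s.
3. the brush is at the bottom of the mug a second time (all of step 1), for 0.1 s.
4. the brush is drawn up a second time (all of step 2), for 0.1 s.
5. the brush is at the bottom of the mug a third time (all of step 3), for 0.1 s.
6. the brush is drawn up a third time (all of step 4), for 0.1 s.
At the end, for the whole second after the job is handed in: Every utensil present, those from the draining block and those that hung before, hangs upright (within 0.15 rad) and still on a hook: its axis within 20 mm of a hook point, its origin 29 to 41 mm above the rack's foot; the mug stands upright on the table ((horizontal distance between brush and hook_0 below 0.02 m or horizontal distance between brush and hook_1 below 0.02 m or horizontal distance between brush and hook_2 below 0.02 m or horizontal distance between brush and hook_3 below 0.02 m or horizontal distance between brush and hook_4 below 0.02 m or horizontal distance between brush and hook_5 below 0.02 m) and z of brush in the frame of rack between 0.029 and 0.041 m and angle between each of brush, tamper, dipper, whisk, hung_paddle, hung_turner, hung_disc, hung_stick's own z axis and vertical below 0.15 rad and linear speed of each of brush, tamper, dipper, whisk, hung_paddle, hung_turner, hung_disc, hung_stick below 0.05 m/s and (horizontal distance between tamper and hook_0 below 0.02 m or horizontal distance between tamper and hook_1 below 0.02 m or horizontal distance between tamper and hook_2 below 0.02 m or horizontal distance between tamper and hook_3 below 0.02 m or horizontal distance between tamper and hook_4 below 0.02 m or horizontal distance between tamper and hook_5 below 0.02 m) and z of tamper in the frame of rack between 0.029 and 0.041 m and (horizontal distance between dipper and hook_0 below 0.02 m or horizontal distance between dipper and hook_1 below 0.02 m or horizontal distance between dipper and hook_2 below 0.02 m or horizontal distance between dipper and hook_3 below 0.02 m or horizontal distance between dipper and hook_4 below 0.02 m or horizontal distance between dipper and hook_5 below 0.02 m) and z of dipper in the frame of rack between 0.029 and 0.041 m and (horizontal distance between whisk and hook_0 below 0.02 m or horizontal distance between whisk and hook_1 below 0.02 m or horizontal distance between whisk and hook_2 below 0.02 m or horizontal distance between whisk and hook_3 below 0.02 m or horizontal distance between whisk and hook_4 below 0.02 m or horizontal distance between whisk and hook_5 below 0.02 m) and z of whisk in the frame of rack between 0.029 and 0.041 m and (horizontal distance between hung_paddle and hook_0 below 0.02 m or horizontal distance between hung_paddle and hook_1 below 0.02 m or horizontal distance between hung_paddle and hook_2 below 0.02 m or horizontal distance between hung_paddle and hook_3 below 0.02 m or horizontal distance between hung_paddle and hook_4 below 0.02 m or horizontal distance between hung_paddle and hook_5 below 0.02 m) and z of hung_paddle in the frame of rack between 0.029 and 0.041 m and (horizontal distance between hung_turner and hook_0 below 0.02 m or horizontal distance between hung_turner and hook_1 below 0.02 m or horizontal distance between hung_turner and hook_2 below 0.02 m or horizontal distance between hung_turner and hook_3 below 0.02 m or horizontal distance between hung_turner and hook_4 below 0.02 m or horizontal distance between hung_turner and hook_5 below 0.02 m) and z of hung_turner in the frame of rack between 0.029 and 0.041 m and (horizontal distance between hung_disc and hook_0 below 0.02 m or horizontal distance between hung_disc and hook_1 below 0.02 m or horizontal distance between hung_disc and hook_2 below 0.02 m or horizontal distance between hung_disc and hook_3 below 0.02 m or horizontal distance between hung_disc and hook_4 below 0.02 m or horizontal distance between hung_disc and hook_5 below 0.02 m) and z of hung_disc in the frame of rack between 0.029 and 0.041 m and (horizontal distance between hung_stick and hook_0 below 0.02 m or horizontal distance between hung_stick and hook_1 below 0.02 m or horizontal distance between hung_stick and hook_2 below 0.02 m or horizontal distance between hung_stick and hook_3 below 0.02 m or horizontal distance between hung_stick and hook_4 below 0.02 m or horizontal distance between hung_stick and hook_5 below 0.02 m) and z of hung_stick in the frame of rack between 0.029 and 0.041 m and angle between mug's own z axis and vertical below 0.1 rad and height (world z) of mug below 0.01 m); the robot touches nothing.
It fails at once if a utensil that was already hanging is knocked (its lower end displaced more than 20 mm) (distance of any of hung_paddle, hung_turner, hung_disc, hung_stick from where it was at the start of the episode above 0.02 m).
It fails at once if the ring cutter or the small bowl is moved more than 20 mm (distance of any of ring_cutter, small_bowl from where it was at the start of the episode above 0.02 m).
It fails at once if the mug is knocked over (angle between mug's own z axis and vertical above 0.7 rad).
Of tamper, dipper, whisk only 2 to 3 are there at a start; the rules pass over those that are not, and their reading is None.
Of hung_paddle, hung_turner, hung_disc, hung_stick only 2 to 2 are there at a start; the rules pass over those that are not, and their reading is None.
At some moment in a run one of mug may be knocked a few centimetres aside while the robot is not near it.
It also fails if it takes over 192 s, if anything falls off the work surface, if the arm or the gripper's body presses on something with over 40 N, if the wrist force passes 120 N, or if a joint passes its speed limit or range.

## Working session

There is one attempt and no reset: what is moved stays moved. The work goes in short steps, Python scripts to look and compute and a shell command to move; the robot and the scene stay as the last step left them, time stands still between calls to the robot, and variables do not carry over. Pictures are saved under pics/ and viewed, on a budget of 14 in all, crops included, one or two more only if the job needs it, and the job is handed in when it is done.

```bash
mkdir -p pics
cat > h.py <<'E'
import numpy as np, cv2
from rig import sensors, vision, job, r
def cam(n):
    c=vision.camera_info(n); return np.array(c["camera_matrix"],float),np.array(c["dist_coeffs"],float),np.array(c["T"],float)
def ray(n,u,v):
    K,D,T=cam(n); p=cv2.undistortPoints(np.array([[[u,v]]],float),K,D)[0,0]
    d=T[:3,:3]@np.array([p[0],-p[1],-1]); return T[:3,3],d
def atz(n,u,v,z):
    o,d=ray(n,u,v); return (o+d*(z-o[2])/d[2]).round(4)
def tri(u1,u2,n1="side",n2="top"):
    o1,d1=ray(n1,*u1);o2,d2=ray(n2,*u2)
    s=np.linalg.lstsq(np.c_[d1,-d2],o2-o1,rcond=None)[0]
    a=o1+d1*s[0];b=o2+d2*s[1]; return ((a+b)/2).round(4),np.linalg.norm(a-b).round(4)
def proj(n,P):
    K,D,T=cam(n); q=(np.array(P,float).reshape(-1,3)-T[:3,3])@T[:3,:3]; q=q*[1,-1,-1]
    return cv2.projectPoints(q,np.zeros(3),np.zeros(3),K,D)[0].reshape(-1,2).round(1)
def snap(n,f,box=None,s=1):
    im=vision.get_image(n)
    if box: im=im[box[1]:box[3],box[0]:box[2]]
    cv2.imwrite("pics/"+f,cv2.resize(im,None,fx=s,fy=s,interpolation=cv2.INTER_CUBIC))
def to(x,y,z):
    s=sensors.get_state();d=np.array([x,y,z])-s["tcp_pos"]
    print("tool shift mm",(np.array(s["ee_rot"]).T@d*1000).round(1))
E
python3 - <<'E'
from h import *
snap("side","s0.png");snap("top","t0.png")
for n in("side","top"):
    K,D,T=cam(n);print(n,K.round(0).tolist(),D,T.round(3).tolist())
s=sensors.get_state();print(s["clock"],s["tcp_pos"],np.array(s["ee_rot"]).round(3).tolist(),s["grip_width"],r.finger_overhang)
E
```

```text
side [[485.0, 0.0, 321.0], [0.0, 485.0, 241.0], [0.0, 0.0, 1.0]] [-0.02344498  0.          0.          0.          0.        ] [[-0.804, 0.238, -0.545, -0.047], [-0.595, -0.325, 0.735, 0.927], [-0.002, 0.915, 0.403, 0.517], [0.0, 0.0, 0.0, 1.0]]
top [[560.0, 0.0, 318.0], [0.0, 560.0, 242.0], [0.0, 0.0, 1.0]] [-0.15730024  0.          0.          0.          0.        ] [[-0.015, 0.988, -0.151, 0.31], [-1.0, -0.018, -0.017, 0.203], [-0.02, 0.15, 0.988, 1.271], [0.0, 0.0, 0.0, 1.0]]
0.1 [ 0.16674984 -0.65356438  0.23580378] [[0.969, 0.247, -0.001], [0.247, -0.969, 0.002], [-0.0, -0.002, -1.0]] 0.08796229027065289 0.014
```

View pics/s0.png

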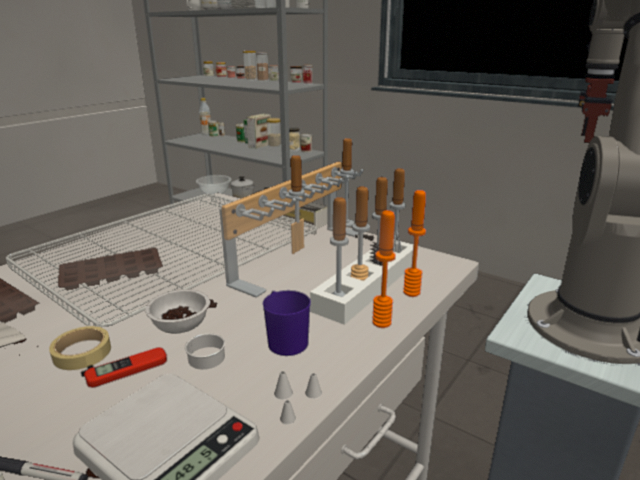

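View pics/t0.png

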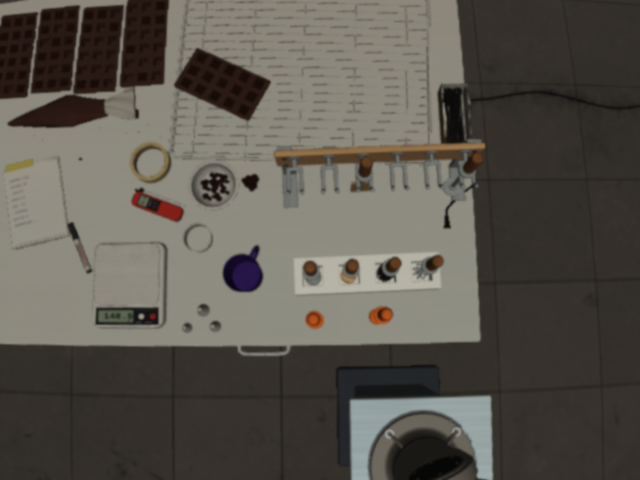

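Candidates for the brush: handles standing in the block at top pixels (311,270) steel head (tamper), (350,270) wooden ribbed (dipper), (389,268) black bristles (brush), (433,264) wires (whisk). The orange dipper look-alikes at (314,320) and (381,315) stand outside the block. Hooks 3 and 0 look occupied. The choice is the black one; checking close up.

Run:
```python
from h import *
snap("top","t1.png",(220,135,488,335),2.98);snap("side","s1.png",(220,130,440,295),3.6)
```

```text
(no output)
```

View pics/t1.png

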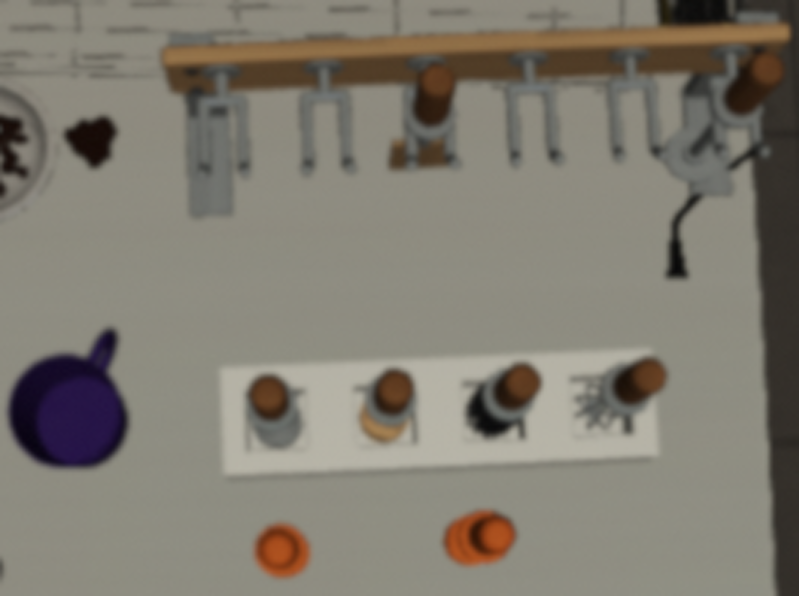

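View pics/s1.png

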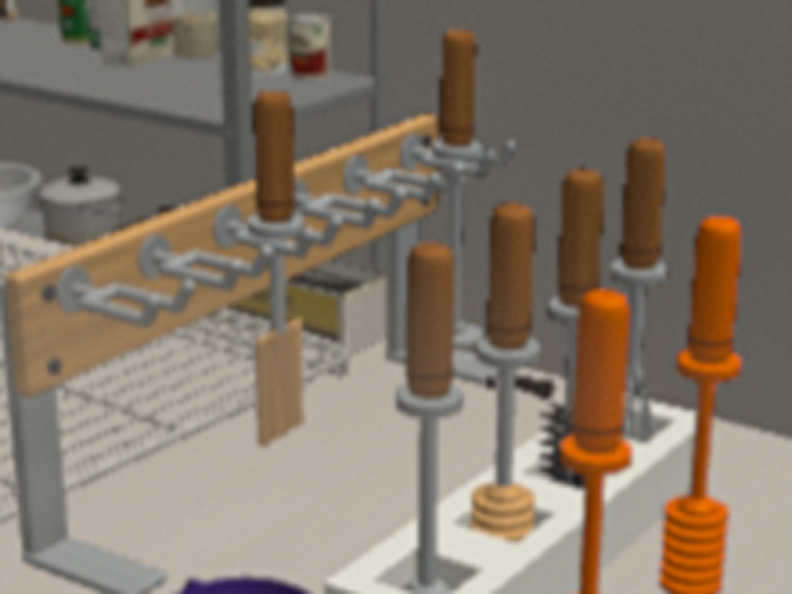

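Top crop: the brush (black bristles) has its handle end at crop (520,382), tamper (268,392), dipper (396,388), whisk (650,374). Free prong pairs are hook 5 at (204/243,170), hook 4 at (308/350,168), hook 2 at (515/556,160) and hook 1 at (619/657,156). The paddle hangs on hook 3 and the disc on hook 0. The side crop confirms it.

Run:
```python
from h import *
T=lambda p:(220+p[0]/2.98,135+p[1]/2.98)
S=lambda p:(220+p[0]/3.6,130+p[1]/3.6)
for p in[(220,367),(652,349),(660,456),(224,476)]:print("dr",atz("top",*T(p),.046))
for n,p,q in[("tamper",(268,392),(430,255)),("dipper",(396,388),(512,215)),("brush",(520,382),(583,178)),("whisk",(650,374),(646,148)),("h3",(436,80),(273,100)),("h0",(768,68),(460,40))]:
    print(n,atz("top",*T(p),.263 if n[0]=="h" else .234),tri(S(q),T(p)))
for n,p in [(5,(223.5,170)),(4,(329,168)),(2,(535.5,159)),(1,(638,156))]:print("tips",n,atz("top",*T(p),.188))
for p in[(223.5,98),(325,94),(530,86),(632,84)]:print("back",atz("top",*T(p),.171))
print("board",[atz("top",*T(p),.19) for p in[(163,52),(788,30)]])
print("mug rim",atz("top",*T((68,411)),.089),"floor",atz("top",*T((80,418)),.008),"handle",atz("top",*T((110,340)),.06))
to(.5,0,.3)
```

```text
dr [0.4616 0.2781 0.046 ]
dr [ 0.4692 -0.0427  0.046 ]
dr [ 0.3897 -0.0452  0.046 ]
dr [0.381  0.2759 0.046 ]
tamper [0.4221 0.2367 0.234 ] (array([0.423 , 0.2371, 0.2291]), np.float64(0.0009))
dipper [0.4232 0.1568 0.234 ] (array([0.4244, 0.1569, 0.2292]), np.float64(0.0015))
brush [0.4255 0.0791 0.234 ] (array([0.4261, 0.0789, 0.2308]), np.float64(0.0006))
whisk [ 0.429 -0.003  0.234] (array([ 0.4298, -0.0038,  0.2292]), np.float64(0.0006))
h3 [0.6132 0.1281 0.263 ] (array([0.6145, 0.1276, 0.2583]), np.float64(0.0003))
h0 [ 0.6186 -0.0829  0.263 ] (array([ 0.6204, -0.0846,  0.2569]), np.float64(0.0002))
tips 5 [0.5762 0.266  0.188 ]
tips 4 [0.5762 0.1956 0.188 ]
tips 2 [0.58   0.0577 0.188 ]
tips 1 [ 0.581  -0.0113  0.188 ]
back [0.631  0.2666 0.171 ]
back [0.6323 0.1973 0.171 ]
back [0.6356 0.057  0.171 ]
back [ 0.6361 -0.0133  0.171 ]
board [array([0.6587, 0.3062, 0.19  ]), array([ 0.6679, -0.1195,  0.19  ])]
mug rim [0.4264 0.3845 0.089 ] floor [0.4289 0.3877 0.008 ] handle [0.4812 0.3581 0.06  ]
tool shift mm [ 484.5 -551.1  -63.3]
```

```bash
python3 -m pendant '0 0 -9 0 0 -7;0 0 -9 0 0 -7;0 0 -9 0 0 -7;0 0 -9 0 0 -7;0 0 -9 0 0 -7;0 0 -9 0 0 -7;0 0 -9 0 0 -7;0 0 -9 0 0 -7;0 0 -9 0 0 -7;0 0 -9 0 0 -7;0 0 -9 0 0 -7' 0
python3 -m pendant '28 28 0 0 0 0;28 28 0 0 0 0;28 28 0 0 0 0;28 28 0 0 0 0;28 28 0 0 0 0;28 28 0 0 0 0;28 28 0 0 0 0;28 28 0 0 0 0;28 28 0 0 0 0;28 28 0 0 0 0;28 28 0 0 0 0;28 28 0 0 0 0'
python3 -m pendant '35 0 0 0 0 0;35 0 0 0 0 0;35 0 0 0 0 0;35 0 0 0 0 0;35 0 0 0 0 0;35 0 0 0 0 0;35 0 0 0 0 0;35 0 0 0 0 0;35 0 0 0 0 0;35 0 0 0 0 0;0 0 0 0 0 0'
python3 - <<'E'
from h import *
s=sensors.get_state();print(np.array(s["ee_rot"]).round(3).tolist());to(.426,.078,.32)
E
```

```text
clock: 1.12
tcp_pos: [0.1667, -0.6539, 0.3358]
ee_rot: [[-0.029, 1.0, -0.0], [1.0, 0.029, 0.0], [0.0, -0.0, -1.0]]
wrist_force: [0.6, -0.3, 0.2]
grip_width: 0.0877
clock: 2.12
tcp_pos: [0.4959, -0.3089, 0.3357]
ee_rot: [[-0.023, 1.0, -0.0], [1.0, 0.023, -0.0], [-0.0, -0.0, -1.0]]
wrist_force: [-0.1, -1.1, 1.6]
grip_width: 0.0874
clock: 3.03
tcp_pos: [0.4861, 0.0472, 0.3363]
ee_rot: [[-0.033, 0.999, 0.001], [0.999, 0.033, 0.003], [0.003, 0.001, -1.0]]
wrist_force: [-0.8, 0.4, 0.6]
grip_width: 0.0879
[[-0.033, 0.999, 0.001], [0.999, 0.033, 0.003], [0.003, 0.001, -1.0]]
tool shift mm [ 32.7 -59.1  16.3]
```

```bash
python3 -m pendant '16 -30 0 0 0 0;16 -29 0 0 0 0;0 0 20 0 0 0;0 0 16 0 0 0;0 0 0 0 0 0;0 0 0 0 0 0' 0.35
python3 - <<'E'
from h import *
print(sensors.get_state()["q"]);to(.426,.078,.204)
T=lambda p:(220+p[0]/2.98,135+p[1]/2.98)
im=vision.get_image("top");im2=vision.get_image("side")
a=cv2.resize(im[200:310,280:480],None,fx=3,fy=3);b=cv2.resize(im2[100:290,300:470],None,fx=2,fy=2)
c=np.zeros((720,600,3),np.uint8);c[:330,:600]=a;c[335:715,:340]=b
cv2.imwrite("pics/g.png",c[:,:])
print(proj("top",[.426,.078,.3]))
E
```

```text
clock: 3.53
tcp_pos: [0.427, 0.0697, 0.2995]
ee_rot: [[-0.023, 1.0, -0.001], [1.0, 0.023, -0.0], [-0.0, -0.001, -1.0]]
wrist_force: [0.5, 0.1, 0.3]
grip_width: 0.0577
[ 24.79659314   3.36196503 -43.07793242 113.35221526   2.52544533
  64.29398402 -18.02467895]
tool shift mm [ 8.3 -0.7 95.5]
[[399.5 258.6]]
```

```bash
python3 -m pendant '8 -1 10 0 0 0;0 0 20 0 0 0;0 0 20 0 0 0;0 0 20 0 0 0;0 0 15 0 0 0;0 0 10 0 0 0;0 0 0 0 0 0'
python3 -m pendant '0 0 0 0 0 0;0 0 0 0 0 0;0 0 0 0 0 0;0 0 0 0 0 0;0 0 0 0 0 0;0 0 0 0 0 0' 1 30
python3 -m pendant '0 0 -15 0 0 0;0 0 -15 0 0 0;0 0 -15 0 0 0;0 0 -15 0 0 0;0 0 -15 0 0 0;0 0 -15 0 0 0;0 0 -15 0 0 0;0 0 -5 0 0 0;0 0 0 0 0 0'
```

```text
clock: 4.22
tcp_pos: [0.4258, 0.0777, 0.2035]
ee_rot: [[-0.023, 1.0, -0.002], [1.0, 0.023, 0.0], [0.0, -0.002, -1.0]]
wrist_force: [0.0, 0.1, 0.5]
grip_width: 0.057
clock: 4.72
tcp_pos: [0.4267, 0.0781, 0.2052]
ee_rot: [[-0.023, 1.0, 0.001], [1.0, 0.023, 0.0], [-0.0, 0.001, -1.0]]
wrist_force: [-0.7, -0.2, 1.6]
grip_width: 0.0246
clock: 5.47
tcp_pos: [0.4267, 0.0783, 0.3156]
ee_rot: [[-0.023, 1.0, 0.002], [1.0, 0.023, -0.0], [-0.0, 0.002, -1.0]]
wrist_force: [0.0, -1.0, -1.3]
grip_width: 0.0244
```

```bash
python3 -m pendant '0 30 -8 0 0 0;0 32 -8 0 0 0;0 32 0 0 0 0;20 0 0 0 0 0;35 0 0 0 0 0;35 0 0 0 0 0;35 0 0 0 0 0;35 0 0 0 0 0;30 0 0 0 0 0;20 0 0 0 0 0;0 0 0 0 0 0;0 0 0 0 0 0'
python3 - <<'E'
from h import *
snap("top","t2.png",(200,190,400,310),4);snap("side","s2.png",(200,160,400,360),3)
to(.4275,.386,.315)
E
```

```text
clock: 6.47
tcp_pos: [0.5144, 0.2911, 0.3291]
ee_rot: [[-0.026, 1.0, -0.002], [1.0, 0.026, -0.001], [-0.0, -0.002, -1.0]]
wrist_force: [-0.8, -1.2, -1.4]
grip_width: 0.0248
tool shift mm [ 99.1 -85.8  14.5]
```

View pics/t2.png

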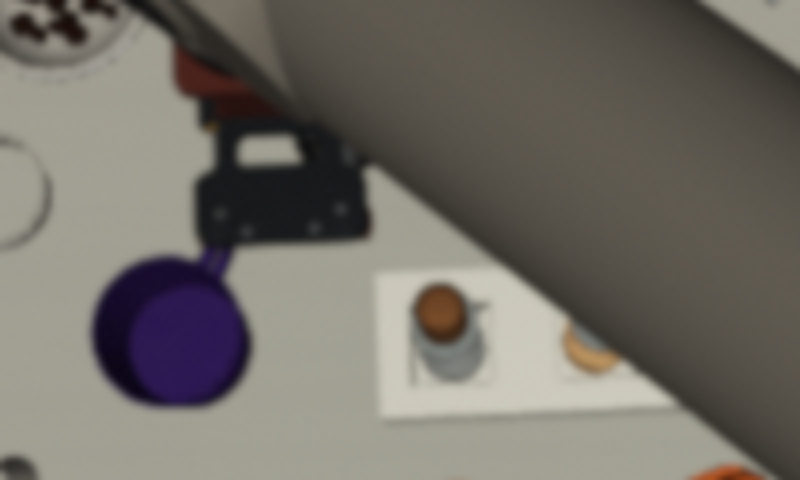

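View pics/s2.png

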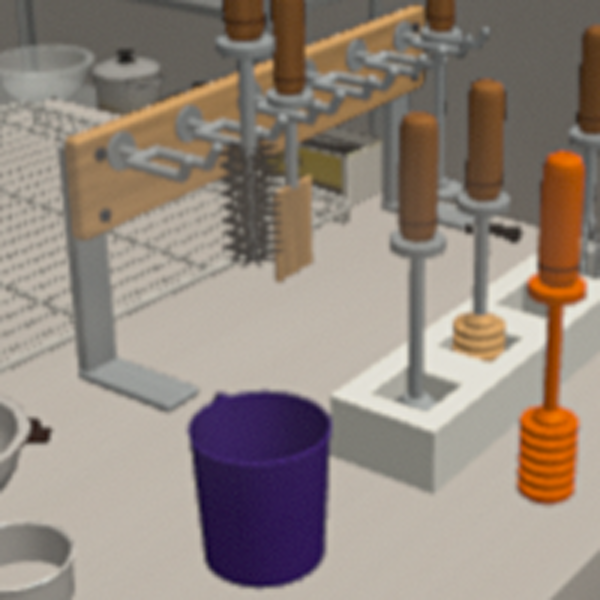

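Run:
```python
from h import *
print(atz("top",200+170/4,190+335/4,.089),atz("side",200+260/3,160+432/3,.089),tri((200+260/3,160+432/3),(200+170/4,190+335/4)))
s=sensors.get_state()["tcp_pos"];print(s,[(proj("side",[s[0],s[1],s[2]-d])-[200,160])*3 for d in(.1985,.0585)])
m=[.427,.384,.089];th=np.linspace(0,6.28,60);c=np.c_[m[0]+.041*np.cos(th),m[1]+.041*np.sin(th),0*th+.089]
for n,o,k in(("top",(200,190),4),("side",(200,160),3)):
    q=(proj(n,c)-o)*k;print(n,q.min(0),q.max(0))
```

```text
[0.4246 0.3852 0.089 ] [0.422  0.3934 0.089 ] (array([0.4262, 0.3868, 0.084 ]), np.float64(0.0026))
[0.51550434 0.28880149 0.32954143] [array([[252. , 261.3]]), array([[244.5,  49.5]])]
top [ 96. 254.] [248.8 407.6]
side [191.7 387. ] [335.7 461.1]
```

```bash
python3 -m pendant '20 -18 0 0 0 0;25 -20 0 0 0 0;25 -25 0 0 0 0;18 -17 0 0 0 0;10 -8 0 0 0 0;0 0 0 0 0 0;0 0 0 0 0 0;0 0 0 0 0 0'
python3 - <<'E'
from h import *
to(.4265,.3855,.214)
E
```

```text
clock: 7.23
tcp_pos: [0.4274, 0.3839, 0.3303]
ee_rot: [[-0.019, 1.0, 0.001], [1.0, 0.019, -0.001], [-0.001, 0.001, -1.0]]
wrist_force: [-0.1, 0.2, -0.3]
grip_width: 0.0245
tool shift mm [  1.7  -1.  116.3]
```

```bash
python3 -m pendant '1.5 -1 15 0 0 0;0 0 20 0 0 0;0 0 20 0 0 0;0 0 20 0 0 0;0 0 15 0 0 0;0 0 15 0 0 0;0 0 11 0 0 0;0 0 0 0 0 0;0 0 0 0 0 0;0 0 0 0 0 0'
python3 -m pendant '0 0 -15 0 0 0;0 0 -20 0 0 0;0 0 -20 0 0 0;0 0 -8 0 0 0;0 0 0 0 0 0;0 0 0 0 0 0;0 0 0 0 0 0'
python3 - <<'E'
from h import *
snap("side","s3.png",(200,130,400,330),3)
E
```

```text
clock: 8.07
tcp_pos: [0.425, 0.3876, 0.2154]
ee_rot: [[-0.022, 1.0, 0.001], [1.0, 0.022, 0.001], [0.001, 0.001, -1.0]]
wrist_force: [0.9, 0.7, -0.8]
grip_width: 0.025
clock: 8.65
tcp_pos: [0.424, 0.387, 0.2767]
ee_rot: [[-0.023, 1.0, -0.001], [1.0, 0.023, -0.001], [-0.001, -0.001, -1.0]]
wrist_force: [-0.5, -0.5, -1.6]
grip_width: 0.025
```

View pics/s3.png

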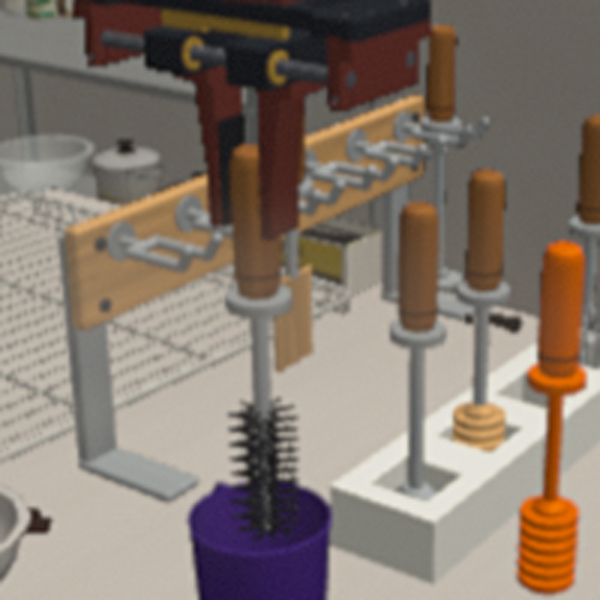

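The brush stands upright in the middle of the mug: stem at crop (262,360), rim from x=190 to 331 as before. So the mug hasn't moved and I'll do two more strokes.

```bash
python3 -m pendant '0 2 15 0 0 0;0 0 20 0 0 0;0 0 18 0 0 0;0 0 8 0 0 0;0 0 0 0 0 0;0 0 0 0 0 0;0 0 0 0 0 0;0 0 -15 0 0 0;0 0 -20 0 0 0;0 0 -18 0 0 0;0 0 -8 0 0 0;0 0 0 0 0 0;0 0 0 0 0 0;0 0 0 0 0 0'
python3 -m pendant '0 0 15 0 0 0;0 0 20 0 0 0;0 0 18 0 0 0;0 0 8 0 0 0;0 0 0 0 0 0;0 0 0 0 0 0;0 0 0 0 0 0'
python3 -m pendant '0 0 -15 0 0 0;0 0 -20 0 0 0;0 0 -18 0 0 0;0 0 -8 0 0 0;0 0 0 0 0 0;0 0 0 0 0 0;0 0 0 0 0 0'
python3 - <<'E'
from h import *
snap("top","t4.png",(200,190,400,310),3);snap("side","s4.png",(200,130,400,330),3)
to(.427,.385,.33);to(.52,.058,.28)
E
```

```text
clock: 9.87
tcp_pos: [0.4259, 0.3871, 0.2768]
ee_rot: [[-0.023, 1.0, -0.001], [1.0, 0.023, -0.001], [-0.001, -0.001, -1.0]]
wrist_force: [0.3, -0.2, -0.4]
grip_width: 0.0249
clock: 10.45
tcp_pos: [0.4263, 0.3882, 0.2174]
ee_rot: [[-0.023, 1.0, 0.001], [1.0, 0.023, 0.001], [0.001, 0.001, -1.0]]
wrist_force: [-0.5, -0.7, -0.8]
grip_width: 0.0248
clock: 11.03
tcp_pos: [0.4259, 0.3871, 0.2768]
ee_rot: [[-0.023, 1.0, -0.001], [1.0, 0.023, -0.001], [-0.001, -0.001, -1.0]]
wrist_force: [-0.0, 0.8, -0.8]
grip_width: 0.0247
tool shift mm [ -2.2   1.1 -53.5]
tool shift mm [-331.1   86.6   -3.1]
```

```bash
python3 -m pendant '0 0 -15 0 0 0;0 0 -20 0 0 0;0 0 -20 0 0 0;0 20 -5 0 0 0;0 30 0 0 0 0;0 24 0 0 0 0;-10 10 0 0 0 0;-30 0 0 0 0 0;-30 0 0 0 0 0;-30 0 0 0 0 0;-30 0 0 0 0 0;-30 0 0 0 0 0;-30 0 0 0 0 0;-30 0 0 0 0 0;-30 0 0 0 0 0;-30 0 0 0 0 0;-30 0 0 0 0 0;-20 0 0 0 0 0;0 0 0 0 0 0;0 0 0 0 0 0'
python3 - <<'E'
from h import *
snap("side","s5.png",(260,130,420,250),5)
to(.5175,.0572,.2635)
E
```

```text
clock: 12.8
tcp_pos: [0.517, 0.0584, 0.337]
ee_rot: [[-0.02, 1.0, -0.001], [1.0, 0.02, -0.0], [-0.0, -0.001, -1.0]]
wrist_force: [0.5, 0.3, -1.3]
grip_width: 0.0247
tool shift mm [-2.8  0.5 73.7]
```

```bash
python3 -m pendant '-2.5 0 20 0 0 0;0 0 20 0 0 0;0 0 20 0 0 0;0 0 13 0 0 0;0 10 0 0 0 0;0 10 0 0 0 0;0 0 0 0 0 0;0 0 0 0 0 0;0 0 0 0 0 0'
python3 - <<'E'
from h import *
snap("side","s6.png",(280,140,390,220),7)
s=sensors.get_state()["tcp_pos"];print(s)
c=lambda P:((proj("side",P)-[280,140])*7).tolist()
print("stem",c([s[0],s[1],s[2]-.0585-.0]),c([s[0],s[1],s[2]-.0985]),"tips",c([.5775,.0572+.013-.001,.188]),c([.5775,.0572-.013-.001,.188]))
E
```

```text
clock: 13.6
tcp_pos: [0.5382, 0.0583, 0.2655]
ee_rot: [[-0.023, 1.0, 0.001], [1.0, 0.023, 0.001], [0.001, 0.001, -1.0]]
wrist_force: [-0.4, -0.3, -0.9]
grip_width: 0.0245
[0.53796289 0.05803046 0.26533341]
stem [[438.20000000000016, 274.3999999999999]] [[436.1000000000001, 393.3999999999999]] tips [[317.1000000000001, 317.80000000000007]] [[364.0, 298.8999999999999]]
```

View pics/s6.png

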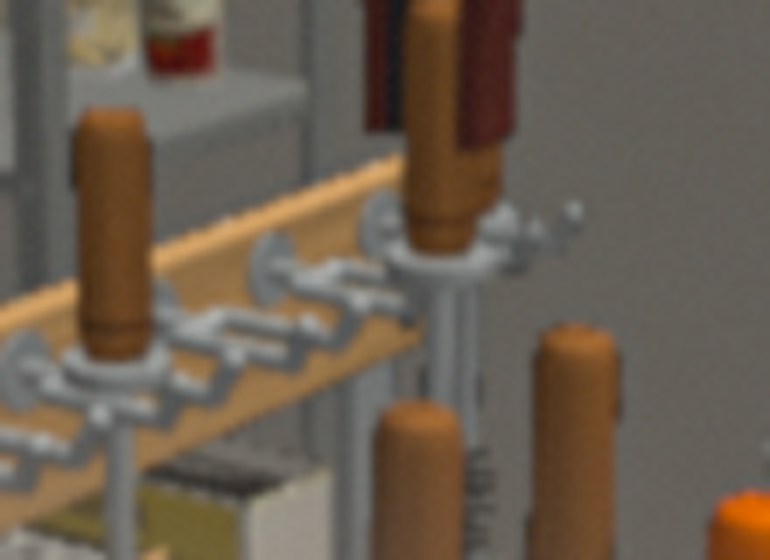

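Brush stem at crop (441,330), within a millimetre of the predicted 437; the hook prongs are harder to tell apart, so I overlay the model of hooks 1–3 on the same picture.

```bash
cat >> h.py <<'E'
YAW=np.radians(1.2)
HK={i:np.array([.615,.1275])+(i-3)*.07*np.array([-np.sin(YAW),np.cos(YAW)]) for i in range(6)}
def hookpts(i,dx=0,dy=0):
    R=np.array([[np.cos(YAW),-np.sin(YAW)],[np.sin(YAW),np.cos(YAW)]])
    o=[]
    for sgn in(-1,1):
        L=[(14,0,171),(14,13*sgn,171),(-36,13*sgn,171),(-40,13*sgn,184)]
        o.append([[*(HK[i]+[dx,dy]+R@np.array([a,b])/1000),c/1000] for a,b,c in L])
    return o
E
python3 - <<'E'
from h import *
im=cv2.imread("pics/s6.png");
for i in(0,1,2,3):
    for L in hookpts(i):
        q=((proj("side",L)-[280,140])*7).astype(int)
        cv2.polylines(im,[q.reshape(-1,1,2)],False,(0,255,0),1)
cv2.imwrite("pics/s6o.png",im)
print(HK)
E
```

```text
{0: array([ 0.61939791, -0.08245394]), 1: array([ 0.61793194, -0.0124693 ]), 2: array([0.61646597, 0.05751535]), 3: array([0.615 , 0.1275]), 4: array([0.61353403, 0.19748465]), 5: array([0.61206806, 0.2674693 ])}
```

View pics/s6o.png

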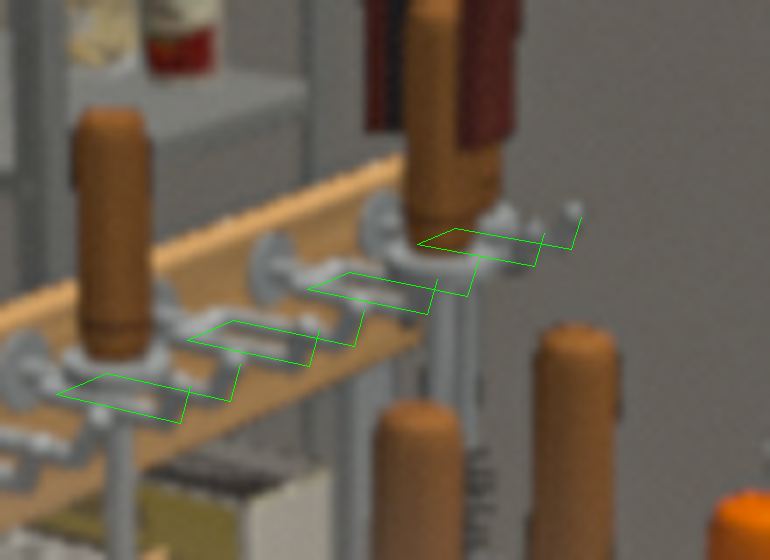

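```bash
python3 -m pendant '-1.5 10 0 0 0 0;0 10 0 0 0 0;0 10 0 0 0 0;0 10 0 0 0 0;0 0 0 0 0 0;0 0 0 0 0 0'
python3 -m pendant '0 10 0 0 0 0;0 10 0 0 0 0;0 10 0 0 0 0;0 10 0 0 0 0;0 0 0 0 0 0;0 0 0 0 0 0'
python3 - <<'E'
from h import *
snap("side","s7.png",(250,130,390,235),5.6)
E
```

```text
clock: 14.15
tcp_pos: [0.5782, 0.0572, 0.2643]
ee_rot: [[-0.023, 1.0, -0.001], [1.0, 0.023, 0.001], [0.001, -0.001, -1.0]]
wrist_force: [-0.3, -0.0, -1.1]
grip_width: 0.0249
clock: 14.65
tcp_pos: [0.6181, 0.0581, 0.2643]
ee_rot: [[-0.023, 1.0, -0.001], [1.0, 0.023, 0.001], [0.001, -0.001, -1.0]]
wrist_force: [-0.1, 0.2, -1.5]
grip_width: 0.0244
```

View pics/s7.png

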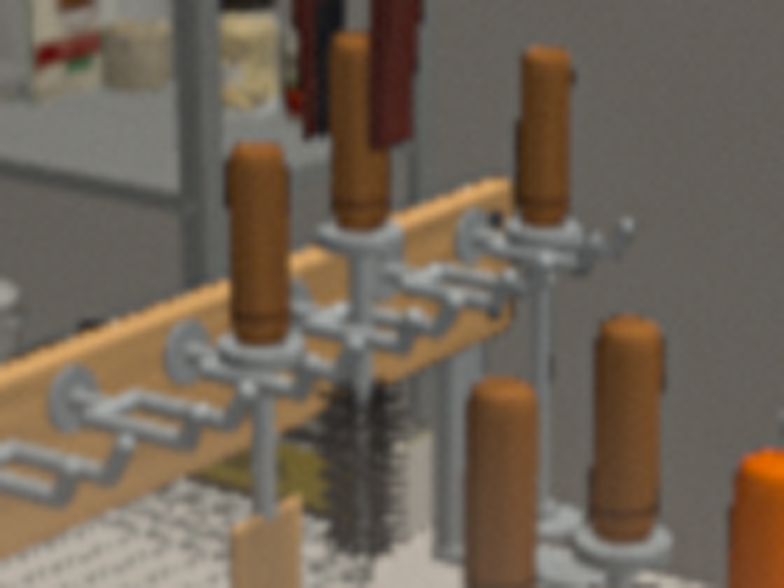

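The brush stem passes between hook 2's prongs (crop 362,300), no contact force. Lower and release.

```bash
python3 -m pendant '0 0 8 0 0 0;0 0 8 0 0 0;0 0 8 0 0 0;0 0 5 0 0 0;0 0 0 0 0 0;0 0 0 0 0 0;0 0 0 0 0 0'
python3 -m pendant '0 0 1 0 0 0;0 0 1 0 0 0;0 0 0 0 0 0;0 0 0 0 0 0;0 0 0 0 0 0'
python3 -m pendant '0 0 0 0 0 0;0 0 0 0 0 0;0 0 0 0 0 0;0 0 0 0 0 0;0 0 -10 0 0 0;0 0 -20 0 0 0;0 0 -30 0 0 0;0 0 -35 0 0 0;0 0 -20 0 0 0;0 0 0 0 0 0' 0.35
python3 - <<'E'
from h import *
snap("side","s8.png",(250,130,390,235),5.6)
to(.4284,-.0035,.32)
E
```

```text
clock: 15.28
tcp_pos: [0.6176, 0.0579, 0.2354]
ee_rot: [[-0.023, 1.0, -0.0], [1.0, 0.023, -0.0], [-0.0, -0.0, -1.0]]
wrist_force: [0.5, -0.1, -1.3]
grip_width: 0.0249
clock: 15.7
tcp_pos: [0.6178, 0.058, 0.2341]
ee_rot: [[-0.023, 1.0, 0.0], [1.0, 0.023, -0.0], [-0.0, 0.0, -1.0]]
wrist_force: [-1.4, 0.1, 4.2]
grip_width: 0.0244
clock: 16.53
tcp_pos: [0.6197, 0.0591, 0.3549]
ee_rot: [[-0.023, 1.0, 0.009], [1.0, 0.023, 0.001], [0.001, 0.009, -1.0]]
wrist_force: [0.3, 0.6, 0.2]
grip_width: 0.0568
tool shift mm [ -57.8 -192.    31. ]
```

View pics/s8.png

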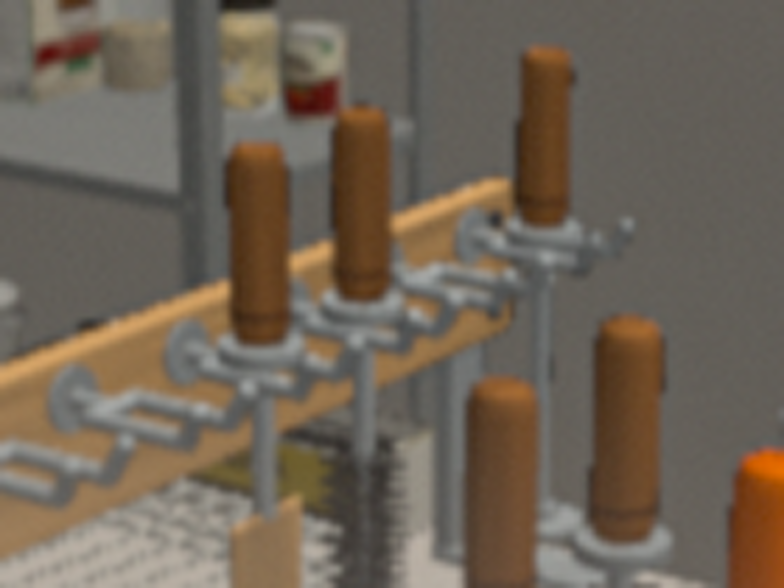

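The brush hangs upright with its collar on hook 2 (crop 365,310), and the neighbours are unmoved. Next is the whisk, for hook 1.

```bash
python3 -m pendant '-10 -32 0 0 0 0;-10 -32 0 0 0 0;-10 -32 0 0 0 0;-10 -32 0 0 0 0;-10 -32 0 0 0 0;-8 -32 0 0 0 0;0 0 20 0 0 0;0 0 20 0 0 0;0 0 10 0 0 0;0 0 0 0 0 0;0 0 0 0 0 0'
python3 - <<'E'
from h import *
print(np.array(sensors.get_state()["ee_rot"]).round(3).tolist());to(.429,-.0033,.204)
E
```

```text
clock: 17.5
tcp_pos: [0.4268, -0.0043, 0.2982]
ee_rot: [[-0.023, 1.0, -0.002], [1.0, 0.023, 0.001], [0.001, -0.002, -1.0]]
wrist_force: [-0.2, -0.5, 0.2]
grip_width: 0.0574
[[-0.023, 1.0, -0.002], [1.0, 0.023, 0.001], [0.001, -0.002, -1.0]]
tool shift mm [ 0.8  2.3 94.2]
```

```bash
python3 -m pendant '0.8 2.3 14 0 0 0;0 0 20 0 0 0;0 0 20 0 0 0;0 0 20 0 0 0;0 0 12 0 0 0;0 0 8 0 0 0;0 0 0 0 0 0;0 0 0 0 0 0'
python3 -m pendant '0 0 0 0 0 0;0 0 0 0 0 0;0 0 0 0 0 0;0 0 0 0 0 0;0 0 0 0 0 0;0 0 0 0 0 0' 1 30
python3 -m pendant '0 0 -15 0 0 0;0 0 -15 0 0 0;0 0 -15 0 0 0;0 0 -15 0 0 0;0 0 -5 0 0 0;0 0 0 0 0 0;0 15 0 0 0 0;0 25 0 0 0 0;0 30 0 0 0 0;0 25 0 0 0 0;0 15 0 0 0 0;0 0 0 0 0 0;0 0 0 0 0 0'
python3 - <<'E'
from h import *
s=sensors.get_state()["tcp_pos"];print(s)
to(.54,-.0137,.265)
im=vision.get_image("side")[130:235,300:440];im=cv2.resize(im,None,fx=5.6,fy=5.6,interpolation=cv2.INTER_CUBIC)
for i in(0,1):
    for L in hookpts(i,.0035):
        q=((proj("side",L)-[300,130])*5.6).astype(int);cv2.polylines(im,[q.reshape(-1,1,2)],False,(0,255,0),1)
q=((proj("side",[[s[0],s[1],s[2]-.06],[s[0],s[1],s[2]-.12]])-[300,130])*5.6).astype(int);print(q);cv2.line(im,tuple(map(int,q[0])),tuple(map(int,q[1])),(0,0,255),1)
cv2.imwrite("pics/s9.png",im)
E
```

```text
clock: 18.17
tcp_pos: [0.43, -0.0033, 0.2052]
ee_rot: [[-0.023, 1.0, 0.0], [1.0, 0.023, 0.001], [0.001, 0.0, -1.0]]
wrist_force: [0.7, 0.3, 0.6]
grip_width: 0.0572
clock: 18.67
tcp_pos: [0.4295, -0.0036, 0.2049]
ee_rot: [[-0.023, 1.0, 0.001], [1.0, 0.023, -0.0], [-0.0, 0.001, -1.0]]
wrist_force: [0.2, 0.8, 1.4]
grip_width: 0.0245
clock: 19.75
tcp_pos: [0.5388, -0.0008, 0.2681]
ee_rot: [[-0.023, 1.0, -0.003], [1.0, 0.023, 0.001], [0.001, -0.003, -1.0]]
wrist_force: [-0.2, -0.7, -0.7]
grip_width: 0.0243
[ 0.53877735 -0.0008428   0.26807163]
tool shift mm [-12.9   0.9   3.1]
[[316 239]
 [313 376]]
```

View pics/s9.png

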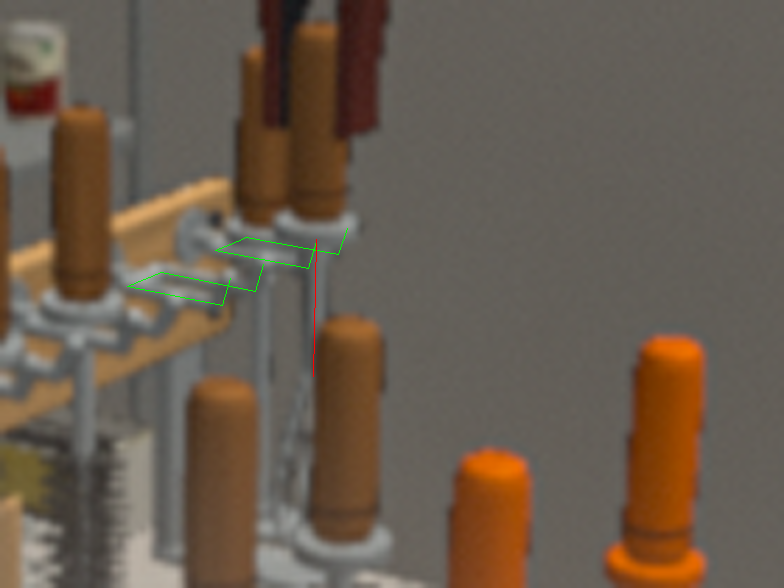

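The whisk stem at crop (317,280) agrees with the predicted line at 315, and the hook 1 model fits the prongs. Go in.

```bash
python3 -m pendant '-7 1 2 0 0 0;-6 0 1 0 0 0;0 0 0 0 0 0;0 10 0 0 0 0;0 10 0 0 0 0;0 10 0 0 0 0;0 10 0 0 0 0;0 0 0 0 0 0;0 0 0 0 0 0'
python3 -m pendant '0 10 0 0 0 0;0 10 0 0 0 0;0 10 0 0 0 0;0 10 0 0 0 0;0 0 0 0 0 0;0 0 0 0 0 0'
python3 -m pendant '0 0 8 0 0 0;0 0 8 0 0 0;0 0 8 0 0 0;0 0 5 0 0 0;0 0 1 0 0 0;0 0 0 0 0 0;0 0 0 0 0 0;0 0 0 0 0 0'
```

```text
clock: 20.55
tcp_pos: [0.5812, -0.0126, 0.2663]
ee_rot: [[-0.023, 1.0, -0.0], [1.0, 0.023, 0.001], [0.001, -0.0, -1.0]]
wrist_force: [-1.1, -0.7, -0.0]
grip_width: 0.0247
clock: 21.05
tcp_pos: [0.6211, -0.012, 0.2663]
ee_rot: [[-0.023, 1.0, -0.0], [1.0, 0.023, 0.001], [0.001, -0.0, -1.0]]
wrist_force: [0.6, -0.9, -0.8]
grip_width: 0.0246
clock: 21.72
tcp_pos: [0.6209, -0.0122, 0.2371]
ee_rot: [[-0.023, 1.0, 0.001], [1.0, 0.023, 0.0], [0.0, 0.001, -1.0]]
wrist_force: [0.3, 0.7, -1.6]
grip_width: 0.0247
```

```bash
python3 -m pendant '0 0 1.5 0 0 0;0 0 1.5 0 0 0;0 0 0 0 0 0;0 0 0 0 0 0;0 0 0 0 0 0'
python3 -m pendant '0 0 0 0 0 0;0 0 0 0 0 0;0 0 0 0 0 0;0 0 0 0 0 0;0 0 -10 0 0 0;0 0 -20 0 0 0;0 0 -30 0 0 0;0 0 -35 0 0 0;0 0 -20 0 0 0;0 0 0 0 0 0' 0.35
python3 -m pendant '15 -28 0 0 0 0;25 -28 0 0 0 0;30 -28 0 0 0 0;30 -28 0 0 0 0;30 -28 0 0 0 0;25 -28 0 0 0 0;15 -28 0 0 0 0;0 0 20 0 0 0;0 0 20 0 0 0;0 0 10 0 0 0;0 0 0 0 0 0;0 0 0 0 0 0'
python3 - <<'E'
from h import *
to(.424,.1567,.204)
E
```

```text
clock: 22.13
tcp_pos: [0.6208, -0.0122, 0.234]
ee_rot: [[-0.023, 1.0, 0.001], [1.0, 0.023, 0.0], [0.0, 0.001, -1.0]]
wrist_force: [0.3, 0.4, 1.6]
grip_width: 0.0243
clock: 22.97
tcp_pos: [0.6227, -0.0113, 0.355]
ee_rot: [[-0.023, 1.0, 0.009], [1.0, 0.023, 0.0], [0.0, 0.009, -1.0]]
wrist_force: [-0.2, 0.2, 0.4]
grip_width: 0.0572
clock: 23.97
tcp_pos: [0.4207, 0.1531, 0.2986]
ee_rot: [[-0.023, 1.0, -0.001], [1.0, 0.023, 0.0], [0.0, -0.001, -1.0]]
wrist_force: [-0.1, -0.1, -0.3]
grip_width: 0.057
tool shift mm [ 3.5  3.5 94.6]
```

```bash
python3 -m pendant '3.5 3.5 14 0 0 0;0 0 20 0 0 0;0 0 20 0 0 0;0 0 20 0 0 0;0 0 12 0 0 0;0 0 8 0 0 0;0 0 0 0 0 0;0 0 0 0 0 0'
python3 -m pendant '0 0 0 0 0 0;0 0 0 0 0 0;0 0 0 0 0 0;0 0 0 0 0 0;0 0 0 0 0 0;0 0 0 0 0 0' 1 30
python3 -m pendant '0 0 -15 0 0 0;0 0 -15 0 0 0;0 0 -15 0 0 0;0 0 -12 0 0 0;0 0 -4 0 0 0;0 0 0 0 0 0;0 15 0 0 0 0;0 25 0 0 0 0;0 30 0 0 0 0;0 25 0 0 0 0;10 15 0 0 0 0;15 0 0 0 0 0;14 0 0 0 0 0;0 0 0 0 0 0;0 0 0 0 0 0'
python3 - <<'E'
from h import *
s=sensors.get_state()["tcp_pos"];to(.535,.1958,.265)
im=vision.get_image("side")[130:285,200:400];im=cv2.resize(im,None,fx=4,fy=4,interpolation=cv2.INTER_CUBIC)
for i in(4,5):
    for L in hookpts(i,.0035):
        q=((proj("side",L)-[200,130])*4).astype(int);cv2.polylines(im,[q.reshape(-1,1,2)],False,(0,255,0),1)
q=((proj("side",[[s[0],s[1],s[2]-.06],[s[0],s[1],s[2]-.12]])-[200,130])*4).astype(int);print(q);cv2.line(im,tuple(map(int,q[0])),tuple(map(int,q[1])),(0,0,255),1)
cv2.imwrite("pics/s10.png",im)
E
```

```text
clock: 24.63
tcp_pos: [0.4247, 0.1571, 0.2052]
ee_rot: [[-0.023, 1.0, 0.0], [1.0, 0.023, 0.001], [0.001, 0.0, -1.0]]
wrist_force: [-0.3, 0.1, 0.7]
grip_width: 0.0572
clock: 25.13
tcp_pos: [0.4243, 0.1569, 0.2049]
ee_rot: [[-0.023, 1.0, 0.001], [1.0, 0.023, -0.0], [-0.0, 0.001, -1.0]]
wrist_force: [0.4, 0.5, 2.1]
grip_width: 0.0249
clock: 26.38
tcp_pos: [0.5326, 0.1986, 0.2645]
ee_rot: [[-0.025, 1.0, -0.002], [1.0, 0.025, -0.0], [-0.0, -0.002, -1.0]]
wrist_force: [0.4, 0.1, -1.0]
grip_width: 0.0244
tool shift mm [-2.9  2.4 -0.5]
[[422 267]
 [424 378]]
```

View pics/s10.png

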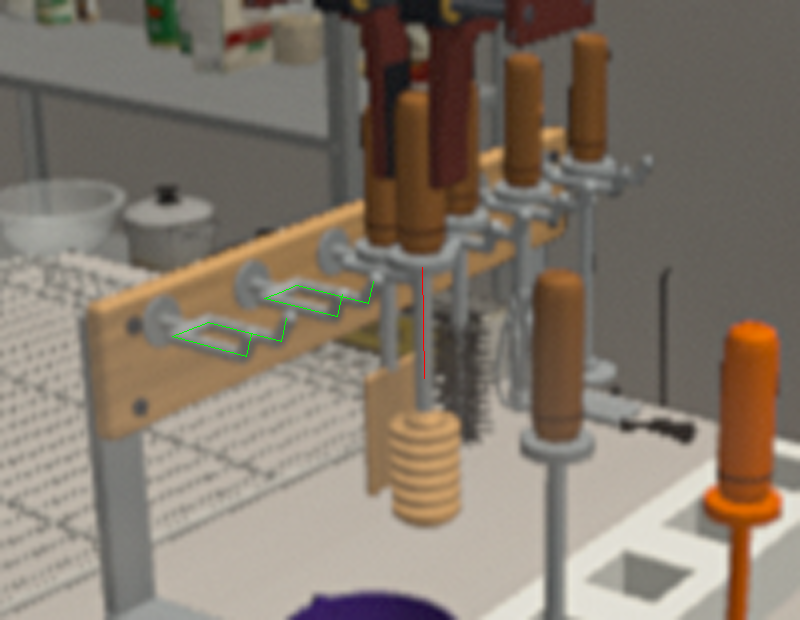

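The whisk hangs upright on hook 1 (crop 520,200). The dipper's stem lies on its predicted line (423,320), and the model of hooks 4 and 5 fits to about a millimetre. Go in on hook 4.

```bash
python3 -m pendant '-3 2 0 0 0 0;0 0 0 0 0 0;0 10 0 0 0 0;0 10 0 0 0 0;0 10 0 0 0 0;0 10 0 0 0 0;0 0 0 0 0 0;0 0 0 0 0 0'
python3 -m pendant '0 10 0 0 0 0;0 10 0 0 0 0;0 10 0 0 0 0;0 10 0 0 0 0;0 0 0 0 0 0;0 0 0 0 0 0'
python3 -m pendant '0 0 8 0 0 0;0 0 8 0 0 0;0 0 8 0 0 0;0 0 4 0 0 0;0 0 2 0 0 0;0 0 1 0 0 0;0 0 0 0 0 0;0 0 0 0 0 0;0 0 0 0 0 0'
```

```text
clock: 27.1
tcp_pos: [0.5759, 0.1963, 0.2653]
ee_rot: [[-0.022, 1.0, -0.001], [1.0, 0.022, 0.001], [0.001, -0.001, -1.0]]
wrist_force: [-0.6, -0.6, -0.7]
grip_width: 0.0245
clock: 27.6
tcp_pos: [0.6158, 0.1972, 0.2653]
ee_rot: [[-0.022, 1.0, -0.001], [1.0, 0.022, 0.0], [0.0, -0.001, -1.0]]
wrist_force: [-0.2, 0.3, -1.2]
grip_width: 0.0251
clock: 28.35
tcp_pos: [0.6155, 0.1974, 0.2351]
ee_rot: [[-0.023, 1.0, 0.001], [1.0, 0.023, 0.0], [0.0, 0.001, -1.0]]
wrist_force: [0.6, -0.1, -0.5]
grip_width: 0.0247
```

Lower one more millimetre, release, then go to the tamper at (.4225,.2368).

```bash
python3 -m pendant '0 0 1 0 0 0;0 0 0 0 0 0;0 0 0 0 0 0'
python3 -m pendant '0 0 0 0 0 0;0 0 0 0 0 0;0 0 0 0 0 0;0 0 0 0 0 0;0 0 -10 0 0 0;0 0 -20 0 0 0;0 0 -30 0 0 0;0 0 -35 0 0 0;0 0 -20 0 0 0;0 0 0 0 0 0' 0.35
python3 -m pendant '5 -28 0 0 0 0;6 -28 0 0 0 0;7 -28 0 0 0 0;7 -28 0 0 0 0;7 -28 0 0 0 0;6 -28 0 0 0 0;5 -26 0 0 0 0;0 0 20 0 0 0;0 0 20 0 0 0;0 0 10 0 0 0;0 0 0 0 0 0;0 0 0 0 0 0'
python3 - <<'E'
from h import *
to(.4225,.2368,.204)
E
```

```text
clock: 28.6
tcp_pos: [0.6155, 0.1974, 0.2339]
ee_rot: [[-0.023, 1.0, 0.001], [1.0, 0.023, 0.0], [0.0, 0.001, -1.0]]
wrist_force: [0.6, 0.3, 0.2]
grip_width: 0.0244
clock: 29.43
tcp_pos: [0.6169, 0.1989, 0.3552]
ee_rot: [[-0.023, 1.0, 0.008], [1.0, 0.023, 0.004], [0.003, 0.008, -1.0]]
wrist_force: [-0.1, 0.5, 0.4]
grip_width: 0.0572
clock: 30.43
tcp_pos: [0.4204, 0.2357, 0.2986]
ee_rot: [[-0.023, 1.0, -0.001], [1.0, 0.023, 0.0], [0.0, -0.001, -1.0]]
wrist_force: [0.0, 0.0, 0.4]
grip_width: 0.0572
tool shift mm [ 1.1  2.3 94.6]
```

```bash
python3 -m pendant '1 2.3 14 0 0 0;0 0 20 0 0 0;0 0 20 0 0 0;0 0 20 0 0 0;0 0 12 0 0 0;0 0 8 0 0 0;0 0 0 0 0 0;0 0 0 0 0 0'
python3 -m pendant '0 0 0 0 0 0;0 0 0 0 0 0;0 0 0 0 0 0;0 0 0 0 0 0;0 0 0 0 0 0;0 0 0 0 0 0' 1 30
python3 -m pendant '0 0 -15 0 0 0;0 0 -15 0 0 0;0 0 -15 0 0 0;0 0 -12 0 0 0;0 0 -4 0 0 0;0 0 0 0 0 0;0 15 0 0 0 0;0 25 0 0 0 0;0 30 0 0 0 0;0 25 0 0 0 0;8 15 0 0 0 0;10 2 0 0 0 0;7 0 0 0 0 0;0 0 0 0 0 0;0 0 0 0 0 0'
python3 - <<'E'
from h import *
s=sensors.get_state()["tcp_pos"];to(.535,.2648,.265)
im=vision.get_image("side")[130:285,200:400];im=cv2.resize(im,None,fx=4,fy=4,interpolation=cv2.INTER_CUBIC)
for i in(5,):
    for L in hookpts(i,.0025,-.001):
        q=((proj("side",L)-[200,130])*4).astype(int);cv2.polylines(im,[q.reshape(-1,1,2)],False,(0,255,0),1)
q=((proj("side",[[s[0],s[1],s[2]-.06],[s[0],s[1],s[2]-.12]])-[200,130])*4).astype(int);print(q);cv2.line(im,tuple(map(int,q[0])),tuple(map(int,q[1])),(0,0,255),1)
cv2.imwrite("pics/s11.png",im)
E
```

```text
clock: 31.1
tcp_pos: [0.4231, 0.2372, 0.2053]
ee_rot: [[-0.023, 1.0, 0.0], [1.0, 0.023, 0.0], [0.0, 0.0, -1.0]]
wrist_force: [-0.4, -0.2, -0.2]
grip_width: 0.0571
clock: 31.6
tcp_pos: [0.4229, 0.2369, 0.2049]
ee_rot: [[-0.023, 1.0, 0.001], [1.0, 0.023, 0.0], [0.0, 0.001, -1.0]]
wrist_force: [0.6, -0.6, 0.6]
grip_width: 0.0242
clock: 32.85
tcp_pos: [0.5324, 0.2653, 0.2654]
ee_rot: [[-0.026, 1.0, -0.001], [1.0, 0.026, -0.0], [-0.0, -0.001, -1.0]]
wrist_force: [0.1, -0.5, -2.6]
grip_width: 0.0246
tool shift mm [-0.6  2.6  0.4]
[[336 302]
 [340 417]]
```

View pics/s11.png

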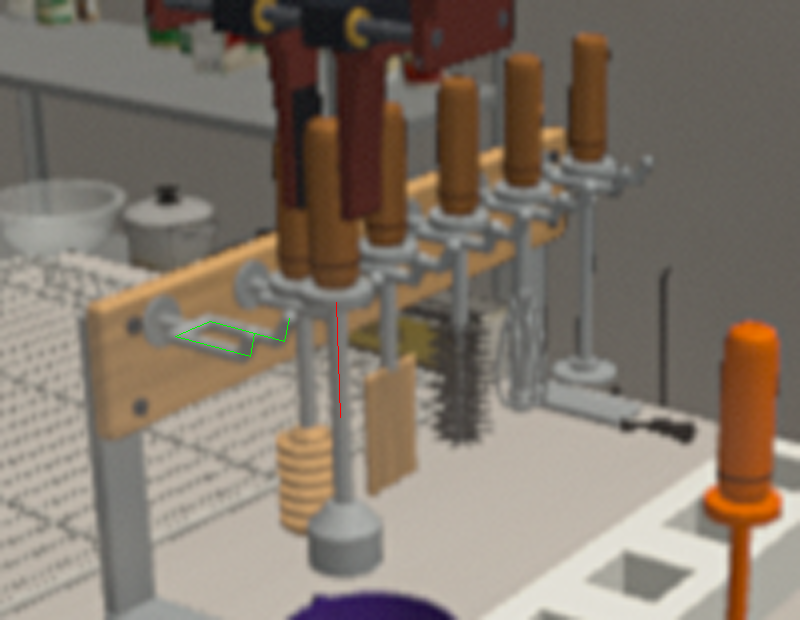

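The tamper is held upright, its stem at (340,380) on the predicted line. The hook 5 model fits, and the dipper, paddle, brush, whisk and disc all hang upright. Insert on hook 5.

```bash
python3 -m pendant '-1 2 0 0 0 0;0 0 0 0 0 0;0 10 0 0 0 0;0 10 0 0 0 0;0 10 0 0 0 0;0 10 0 0 0 0;0 0 0 0 0 0;0 0 0 0 0 0'
python3 -m pendant '0 10 0 0 0 0;0 10 0 0 0 0;0 10 0 0 0 0;0 10 0 0 0 0;0 0 0 0 0 0;0 0 0 0 0 0'
python3 -m pendant '0 0 8 0 0 0;0 0 8 0 0 0;0 0 8 0 0 0;0 0 4 0 0 0;0 0 2 0 0 0;0 0 2 0 0 0;0 0 0 0 0 0;0 0 0 0 0 0;0 0 0 0 0 0'
```

```text
clock: 33.57
tcp_pos: [0.5767, 0.2642, 0.2652]
ee_rot: [[-0.022, 1.0, -0.001], [1.0, 0.022, 0.0], [0.0, -0.001, -1.0]]
wrist_force: [0.3, 1.0, -1.3]
grip_width: 0.0246
clock: 34.07
tcp_pos: [0.6166, 0.2651, 0.2653]
ee_rot: [[-0.022, 1.0, -0.001], [1.0, 0.022, 0.0], [0.0, -0.001, -1.0]]
wrist_force: [0.6, 0.9, -2.5]
grip_width: 0.0245
clock: 34.82
tcp_pos: [0.6161, 0.2654, 0.234]
ee_rot: [[-0.023, 1.0, 0.0], [1.0, 0.023, 0.0], [0.0, 0.0, -1.0]]
wrist_force: [-1.0, -0.5, 0.2]
grip_width: 0.0248
```

```bash
python3 -m pendant '0 0 0 0 0 0;0 0 0 0 0 0;0 0 0 0 0 0;0 0 0 0 0 0;0 0 -10 0 0 0;0 0 -20 0 0 0;0 0 -30 0 0 0;0 0 -35 0 0 0;0 0 -20 0 0 0;0 0 -20 0 0 0;0 -20 0 0 0 0;0 -30 0 0 0 0;0 -30 0 0 0 0;0 -20 0 0 0 0;0 0 0 0 0 0;0 0 0 0 0 0' 0.35
python3 -m pendant '-20 0 0 0 0 0;-35 0 0 0 0 0;-35 0 0 0 0 0;-35 0 0 0 0 0;-35 0 0 0 0 0;-35 0 0 0 0 0;-35 0 0 0 0 0;-35 0 0 0 0 0;-35 0 0 0 0 0;-35 0 0 0 0 0;-35 0 0 0 0 0;-35 0 0 0 0 0;-35 0 0 0 0 0;-30 0 0 0 0 0;-20 0 0 0 0 0;0 0 0 0 0 0;0 0 0 0 0 0;0 0 0 0 0 0'
python3 - <<'E'
from h import *
im=cv2.resize(vision.get_image("side")[130:360,130:400],None,fx=2,fy=2);b=cv2.resize(vision.get_image("top")[130:310,170:490],None,fx=1.5,fy=1.5)
c=np.zeros((600,800,3),np.uint8);c[:im.shape[0]//1,:540]=im[:600];cv2.imwrite("pics/f1.png",c[:460,:540])
cv2.imwrite("pics/f2.png",cv2.resize(vision.get_image("top")[130:310,170:490],None,fx=2.5,fy=2.5,interpolation=cv2.INTER_CUBIC))
E
```

```text
clock: 36.15
tcp_pos: [0.5157, 0.2632, 0.37]
ee_rot: [[-0.024, 1.0, 0.002], [1.0, 0.024, -0.0], [-0.0, 0.002, -1.0]]
wrist_force: [1.4, 0.9, 0.7]
grip_width: 0.057
clock: 37.65
tcp_pos: [0.5279, -0.2264, 0.3687]
ee_rot: [[-0.023, 1.0, 0.0], [1.0, 0.023, 0.001], [0.001, 0.0, -1.0]]
wrist_force: [-0.0, 0.6, -0.4]
grip_width: 0.0572
```

View pics/f1.png

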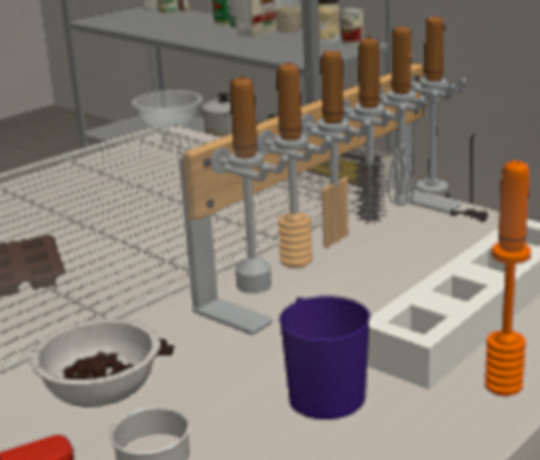

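View pics/f2.png

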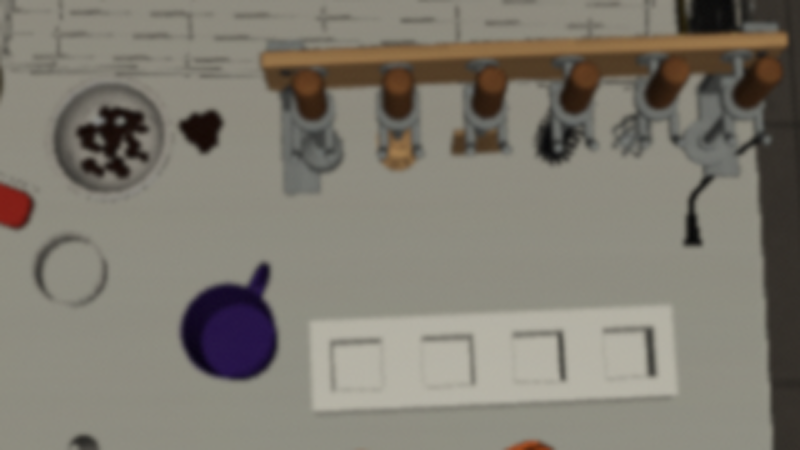

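All six hooks are filled and the wells are empty, but the mug now sits ~4 cm from where it was. Checking from saved pictures when it moved.

Run:
```python
import cv2,numpy as np
for f,k,o in(("s2",3,(200,160)),("s3",3,(200,130)),("s4",3,(200,130)),("t2",4,(200,190)),("t4",3,(200,190)),("f1",2,(130,130))):
    m=cv2.imread(f"pics/{f}.png").astype(int);p=(m[...,0]>m[...,1]+25)&(m[...,2]>m[...,1]+5)&(m[...,0]>m[...,2]+15)
    p=cv2.morphologyEx(p.astype(np.uint8),cv2.MORPH_OPEN,np.ones((7,7)))
    y,x=np.nonzero(p);print(f,x.min()/k+o[0],x.max()/k+o[0],y.min()/k+o[1],y.max()/k+o[1])
from h import *
print(sensors.get_state()["tcp_pos"],sensors.get_state()["clock"])
```

```text
s2 263.3333333333333 310.3333333333333 290.66666666666663 355.0
s3 263.3333333333333 310.3333333333333 291.66666666666663 329.66666666666663
s4 263.3333333333333 310.3333333333333 291.66666666666663 329.66666666666663
t2 225.5 261.0 252.5 291.0Traceback (most recent call last):
  File "<stdin>", line 5, in <module>
    return umr_minimum(a, axis, None, out, keepdims, initial, where)
ValueError: zero-size array to reduction operation minimum which has no identity
```

The mug was in the same place right after the third stroke, so it was knocked later, with the robot away. It still stands upright.

```bash
python3 -c "
from rig import job;print(job.finish_job())"
```

```text
the job is handed in; nothing more can be done
None
```

I brushed the mug out with three full strokes, hung all four utensils from the draining block, and handed the job in at about 38 s on the robot's clock. No verdict was reported.

- **Strokes:** worked out from the measured tool height, the brush end was about 17–19 mm above the table at the bottom (limit 24). Drawn up, it was about 78 mm (more than 55 needed). I did not measure the brush end directly at the bottom. The tool pose was printed for the first and third bottoms, but not the second. The mug stood in the same place before and after the strokes.
- **Hanging:** the brush is on hook 2, the whisk on hook 1, the dipper on hook 4 and the tamper on hook 5. The last pictures show these four and the paddle and disc that were already there hanging upright.
- **Rest of the scene:** the wells are empty. The ring cutter and bowl look unmoved, but I did not measure them. The gripper was well clear of everything when I handed in.
- **Disagreements:** the mug ended a few centimetres from its starting place. It was knocked after the brushing, with the robot away, and stands upright. The hooks were about 3 mm further back than I first measured; I allowed for that.
- **Failed check:** my final image check crashed partway, after it had shown that the mug stayed put during the strokes. I viewed 14 different pictures plus one with lines drawn over it, one past the budget of 14.

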